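# Clamp the round brooch blank until the jaw stops

### The job

Take the large round wooden blank out of the grey tray and lay it flat on the middle of the bed of the little wooden clamp, between the sliding jaw and the fixed stop. Then slide the jaw by its knob towards the stop until you feel it come up firm, so that the blank is held snugly between the two, but do not ram it; let go and leave it clamped.

Things in the scene. Friction and masses are not known exactly. Their poses are not given: they have to be found in the camera images.
- round_blank: Plain pale-wood disc, 54 mm across, 18 mm thick, 25 to 40 g, flat in the tray. Not wanted: a 32 mm disc, a 48 mm square and a 70 x 26 mm bar of the same wood and thickness, also in the tray, centres 100 mm or more apart. Origin: centre of its underside; z: its axis, up.
- tray: Shallow grey felt-lined tray, fixed, 260 mm square inside, floor 4 mm and rim 10 mm above the table. Origin: centre of its underside, z up.
- clamp: Fixed wooden clamp: board 240 mm long (its x), 100 mm wide (y); its top, the bed, is 14 mm above the table. Across the +x end stands the stop, flat face at x = +90 mm, 26 mm high above the bed. The jaw slides along x on the bed. Origin: centre of the board's underside; x points to the stop, within 20 degrees of the robot's left; z up.
- jaw: Block 36 mm long (clamp's x), 90 wide, top 40 mm above the table, on it a central round knob 28 mm across, up to 70 mm. Origin: centre of its underside; face 18 mm ahead in +x. Starts at clamp x -95 to -60 mm. Slides at about 3 N, stays where left, pushes a loose blank along easily, comes up firm at x = +18 mm with the blank against the stop. 8 to 25 N is plenty; over 80 N on the blank is ramming.
Not all that is in view belongs to the job. Leave any black or purple look-alike of the round_blank alone.

How it is judged:
By the outcome, as a careful person would: the job done as asked, in the order asked, and still so for the second after the job is handed in, with the robot touching nothing.
It also fails if it takes over 45 s, if anything falls off the work surface, if the arm or the gripper's body presses on something with over 40 N, if the wrist force passes 120 N, or if a joint passes its speed limit or range.

### The arm

A 6-joint arm with a two-finger parallel gripper is mounted at the origin on the work surface. World frame = base frame: x ahead of the robot, y to its left, z up, the work surface at z = 0. Lengths are in mm, angles in rad, forces in N, time in s.
With the tool pointing down it reaches from about 350 to 975 mm from the base axis. Payload 7.1 kg.
Tool frame: the origin (TCP) lies at the very end of the fingers, on their centre line; the grasp point (between the pads) lies 19 mm behind it; z points along the fingers, y is the line along which they close (so a half turn about z gives the same grasp; the last joint's range is limited). The gripper opens to 88 mm and grips with 3 to 60 N. Pads are 20 mm wide; open, the fingers measure 115 mm over their backs; the gripper's body (75 mm by 178 mm) begins 61 mm behind the grasp point.
Start: joints at [-1.278, 0.423, 1.63, -0, 1.089, -0.019], TCP at [191.75, -594.841, 195.175] pointing down, gripper open.
Joint ranges: [-3, 3], [-0.9, 2.11], [0.09, 2.58], [-1.31, 4.45], [0.11, 2.69], [-2.54, 2.54]. Speed limits (rad/s): [2.39, 2.39, 3.01, 3.14, 3.14, 3.14].

### API

Orientations are given as a rotation vector (axis times angle).
In Python, from workcell import sensors, imaging, close_job gives the robot as it stands. The module is installed in compiled form; this text tells all that it offers.
- The arm moves only by the tool servo_tool, never from a script. Its argument "steps" is a list of rows, each a list of 3 entries, a list of its own where there are three numbers: the shift along the world's x, y, z in m, then the turn, a rotation vector about the world's x, y, z in degrees, then the opening, from -1 (shut) to 1 (fully open). A call has exactly 8 rows; each row shifts and turns the commanded pose from where the row before left it; what a row does not reach is not made up. A row lasts 1/12 s, in which the tool goes at most 41.7 mm and 7.16 degrees, less where a joint would pass 70% of its speed; a pose out of reach is approached as far as the arm can. A call is refused whole if a number of a shift passes 0.0417 or a number of a turn 7.16, either way. A call with a gripper value outside its range is refused whole. The fingers move at their own pace and stop on an object; the grip force is fixed at half the most. Time passes only in rows, so rows that do not move let the fingers close, or fill a call up. It gives the time, the measured TCP pose, the force, the opening and the grip force at its end, in the units of the state.
- sensors.get_obs(): the state, without advancing time (a new reading comes with each control period).
- imaging.get_image(name): name is "scene" or "top"; returns a dict with "color" (420x560x3 uint8, blue, green, red), "range_z" (420x560 float32, mm along the optical axis (not along the pixel's ray), 0 where there is no reading), "vertical_fov" (degrees; the focal length in pixels is half the picture's height over the tangent of half this angle, whatever the lens; pixels are square), "cx", "cy" (the principal point, pixels), "k1" (the pictures are not rectified: a ray, as slopes to the right and down, at radius r is drawn at 1 + k1 r^2 times it, then the intrinsics apply), "rvec" (rotation vector, rad) and "tvec" (3), from world to camera coordinates, as OpenCV has them. Camera axes: x right, y down, z forward; pixel columns grow to the right and rows downward; lengths in mm; the calibration is good to about 2 mm. A picture is of the moment at which its call begins.
- close_job(): hands the job in; it is judged then, once.
The state is a dict: "t": time; "qpos": joint angles; "qvel": joint speeds; "joint_torque": joint torques, N m; "ee_pos": TCP position; "orientation": TCP orientation; "ft_force": force on the tool from outside, world axes, zero at the start; "moment": the same for the moment, N m; "width": finger opening in mm; "grasp_force": force on a finger pad.
Only numpy, scipy, OpenCV 4.12 (cv2) and the standard library are available. Lean on these libraries where they do the work, as an engineer would, in place of code of your own. Each camera call takes 0.05 s, during which the arm holds its last target. There are 200 camera calls.

## Working session

There is one attempt and no reset: what is moved stays moved. The work goes in short steps, Python scripts to look and compute and a tool call to move; the robot and the scene stay as the last step left them, time stands still between calls to the robot, and variables do not carry over. Pictures are saved under pics/ and viewed, at most 10 in all, crops included, and the job is handed in when it is done.

Besides the shell and the picture viewer there is one more tool, called after ">>>" as a command line: name --argument value ..., lists and objects as JSON in quotes. servo_tool: Moves the arm, as the interface text tells. Its arguments: {"type":"object","properties":{"steps":{"type":"array"}},"required":["steps"]}

```bash
mkdir -p pics; cat > h.py <<'E'
import numpy as np, cv2
from workcell import sensors, imaging, close_job
def cam(n):
    d=imaging.get_image(n); c=d["color"]; d["f"]=c.shape[0]/2/np.tan(np.radians(d["vertical_fov"])/2)
    return d
def pts(d):
    h,w=d["range_z"].shape; v,u=np.mgrid[0:h,0:w].astype(float)
    x=(u-d["cx"])/d["f"]; y=(v-d["cy"])/d["f"]; X,Y=x.copy(),y.copy()
    for _ in range(15):
        s=1+d["k1"]*(X*X+Y*Y); X=x/s; Y=y/s
    z=d["range_z"]; P=np.stack([X*z,Y*z,z],-1)
    R,_=cv2.Rodrigues(np.array(d["rvec"],float)); 
    return (P-np.array(d["tvec"],float).reshape(3))@R
E
python3 - <<'E'
from h import *
for n in("scene","top"):
    d=cam(n); cv2.imwrite(f"pics/{n}0.png",d["color"]); np.savez(f"{n}0.npz",P=pts(d),c=d["color"],z=d["range_z"])
    print(n,d["f"],d["k1"],d["cx"],d["cy"])
o=sensors.get_obs(); print({k:np.round(v,3) for k,v in o.items()})
E
```

```text
scene 442.9090939520647 -0.03856367080221912 277.5125694307407 202.9700066286765
top 390.7617027213576 -0.10428134269373789 286.34802674156083 212.4578927702095
{'t': np.float64(0.1), 'qpos': array([-1.278,  0.424,  1.631, -0.   ,  1.089, -0.019]), 'qvel': array([-0.001, -0.002, -0.001, -0.001, -0.002, -0.   ]), 'joint_torque': array([-1.0000e-03, -5.4561e+01, -2.7432e+01,  6.5000e-02,  1.9000e-02,
       -0.0000e+00]), 'ee_pos': array([ 191.615, -594.339,  194.479]), 'orientation': array([-3.102, -0.488,  0.   ]), 'ft_force': array([ 0.468,  0.634, -0.731]), 'moment': array([-0.018,  0.039,  0.006]), 'grasp_force': np.float64(0.0), 'width': np.float64(87.891)}
```

View pics/top0.png

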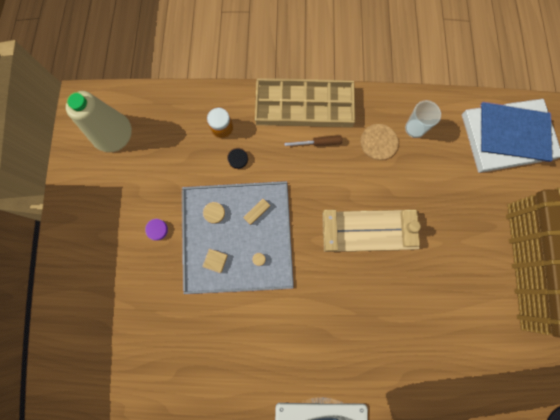

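View pics/scene0.png

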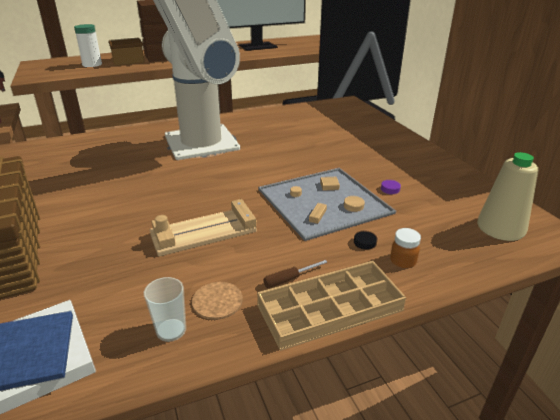

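The top view shows the tray with four pale pieces: a disc at (214,213), a small disc at (259,259), a bar at (257,211) and a square at (215,261). A black disc (238,158) and a purple disc (157,230) lie outside the tray. The disc at (214,213) fits as the large pale round one. In the clamp, the stop is at (330,230) and the jaw and knob are at (412,228). I'll confirm in a crop and measure.

```bash
python3 - <<'E'
from h import *
D=np.load("top0.npz"); P,c=D["P"],D["c"]
cv2.imwrite("pics/crop.png",cv2.resize(c[170:310,170:440],None,fx=2.9,fy=2.9,interpolation=cv2.INTER_CUBIC))
def reg(v0,v1,u0,u1,z0,z1):
    p=P[v0:v1,u0:u1].reshape(-1,3); return p[(p[:,2]>z0)&(p[:,2]<z1)]
def show(n,p):
    r=cv2.minAreaRect(p[:,:2].astype(np.float32)); print(n,len(p),"mean",p.mean(0).round(1),"rect",np.round(r[0],1),np.round(r[1],1),round(r[2],1))
for n,b in dict(disc=(198,228,198,230),small=(250,268,250,268),sq=(248,275,200,230),bar=(196,225,242,274)).items(): show(n,reg(*b,15,30))
cb=(195,265,315,430)
show("board",reg(*cb,10,20)); show("stop+jaw",reg(*cb,33,50)); 
s=reg(*cb,33,48); m=s[:,1].mean()
show("stop",s[s[:,1]>m]); show("jaw",s[s[:,1]<m]); show("knob",reg(*cb,60,85))
show("tray floor",reg(225,240,220,250,-10,15)); show("table",reg(300,320,330,400,-20,20))
E
```

```text
disc 360 mean [566.9 275.8  21.4] rect [567.1 276.3] [52.7 53. ] 65.7
small 129 mean [452.6 157.9  21.4] rect [452.8 159.1] [29.6 29.6] 0.7
sq 390 mean [445.8 266.5  21.2] rect [446.1 267.4] [49.6 47.9] 73.2
bar 294 mean [572.2 167.   21.3] rect [573.1 167.2] [26.7 69.9] 45.4
board 2582 mean [ 529.6 -118.    13.9] rect [ 531.1 -120.3] [100.8 237.5] 2.3
stop+jaw 934 mean [ 529.1 -105.    39.3] rect [ 529.2 -117.3] [ 99.2 232.1] 1.6
stop 513 mean [525.6 -16.7  39.5] rect [526.3 -16.9] [99.6 30.4] 2.6
jaw 418 mean [ 533.4 -212.8   39. ] rect [ 534.7 -215.2] [90.5 35.6] 2.4
knob 107 mean [ 534.  -213.6   68.7] rect [ 534.4 -214.6] [25.2 26.4] 86.6
tray floor 446 mean [520.5 222.1   3.3] rect [520.5 222.3] [36.5 74.7] 1.6
table 1392 mean [ 334.1 -106.3   -0.4] rect [ 334.1 -107.1] [ 46.8 173.8] 0.5
```

View pics/crop.png

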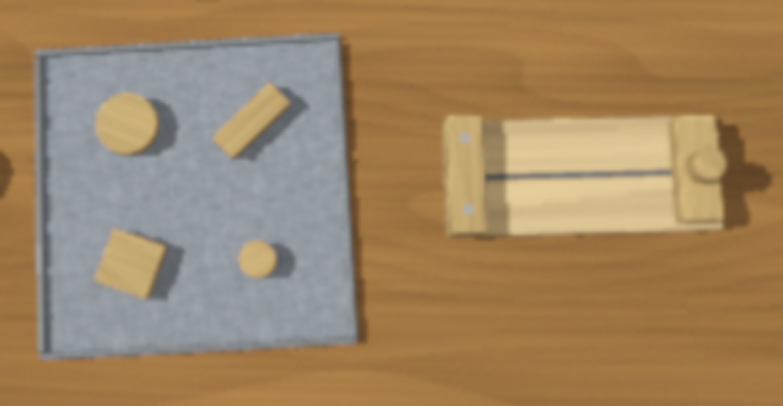

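The crop confirms it. The disc at crop (127,123) is round, pale and about 53 mm across, at world (567, 276). The small disc is about 30 mm, and the other two pieces are the square and the bar. The clamp axis points about 2.4° off robot-left. The fingers should close across the clamp, close to world x, so I'll turn +74.5° about z.

>>> servo_tool --steps '[[[0.025,0.03,0],[0,0,7],1],[[0.025,0.03,0],[0,0,7],1],[[0.025,0.03,0],[0,0,7],1],[[0.025,0.03,0],[0,0,7],1],[[0.025,0.03,0],[0,0,7],1],[[0.025,0.03,0],[0,0,7],1],[[0.025,0.03,0],[0,0,7],1],[[0.025,0.03,0],[0,0,7],1]]'

```text
t: 0.77
ee_pos: [392.4, -353.1, 195.0]
orientation: [-2.505, -1.895, 0.0]
ft_force: [0.7, -0.8, 0.2]
width: 87.8
grasp_force: 0.0
```

>>> servo_tool --steps '[[[0.012,0.039,0],[0,0,2.3],1],[[0.012,0.039,0],[0,0,2.3],1],[[0.012,0.039,0],[0,0,2.3],1],[[0.012,0.039,0],[0,0,2.3],1],[[0.012,0.039,0],[0,0,2.3],1],[[0.012,0.039,0],[0,0,2.3],1],[[0.012,0.039,0],[0,0,2.3],1],[[0.012,0.039,0],[0,0,2.3],1]]'

```text
t: 1.43
ee_pos: [487.7, -40.8, 195.1]
orientation: [-2.175, -2.267, 0.0]
ft_force: [1.2, -0.4, -0.0]
width: 88.0
grasp_force: 0.0
```

>>> servo_tool --steps '[[[0.01,0.039,0],[0,0,0],1],[[0.01,0.039,0],[0,0,0],1],[[0.01,0.039,0],[0,0,0],1],[[0.01,0.039,0],[0,0,0],1],[[0.01,0.039,0],[0,0,0],1],[[0.01,0.039,0],[0,0,0],1],[[0.01,0.039,0],[0,0,0],1],[[0,0.03,0],[0,0,0],1]]'

```text
t: 2.1
ee_pos: [558.8, 263.3, 194.9]
orientation: [2.176, 2.266, 0.002]
ft_force: [0.1, 0.4, 0.8]
width: 88.0
grasp_force: 0.0
```

>>> servo_tool --steps '[[[0.0045,0.007,-0.03],[0,0,0],1],[[0.004,0.006,-0.03],[0,0,0],1],[[0,0,-0.03],[0,0,0],1],[[0,0,-0.03],[0,0,0],1],[[0,0,-0.025],[0,0,0],1],[[0,0,-0.02],[0,0,0],1],[[0,0,-0.015],[0,0,0],1],[[0,0,-0.006],[0,0,0],1]]'

```text
t: 2.77
ee_pos: [564.3, 272.3, 6.2]
orientation: [-2.176, -2.264, 0.007]
ft_force: [-0.2, 0.2, 0.5]
width: 87.9
grasp_force: 0.0
```

>>> servo_tool --steps '[[[0,0,-0.001],[0,0,0],0.3],[[0,0,0],[0,0,0],0],[[0,0,0],[0,0,0],-0.3],[[0,0,0],[0,0,0],-0.5],[[0,0,0],[0,0,0],-0.5],[[0,0,0],[0,0,0],-0.5],[[0,0,0],[0,0,0],-0.5],[[0,0,0],[0,0,0],-0.5]]'

```text
t: 3.43
ee_pos: [566.4, 273.2, 8.5]
orientation: [2.177, 2.265, 0.001]
ft_force: [0.1, -0.6, 0.6]
width: 38.1
grasp_force: 0.0
```

The width is 38 mm with no grip force, so the blank isn't between the pads. I'll look.

```bash
python3 - <<'E'
from h import *
o=sensors.get_obs(); print({k:np.round(o[k],2) for k in("t","ee_pos","orientation","width","grasp_force","ft_force","qpos")})
a=cam("top"); b=cam("scene"); np.savez("top1.npz",P=pts(a),c=a["color"]);np.savez("scene1.npz",P=pts(b),c=b["color"])
f=lambda c:cv2.resize(c,(400,400),interpolation=cv2.INTER_CUBIC)
cv2.imwrite("pics/m1.png",np.hstack([f(a["color"][150:310,150:310]),f(b["color"][120:260,260:400])]))
E
```

```text
{'t': np.float64(3.43), 'ee_pos': array([566.38, 273.2 ,   8.5 ]), 'orientation': array([2.18, 2.26, 0.  ]), 'width': np.float64(38.07), 'grasp_force': np.float64(0.0), 'ft_force': array([ 0.06, -0.58,  0.62]), 'qpos': array([ 0.43,  0.68,  1.71, -0.  ,  0.76,  0.39])}
```

View pics/m1.png

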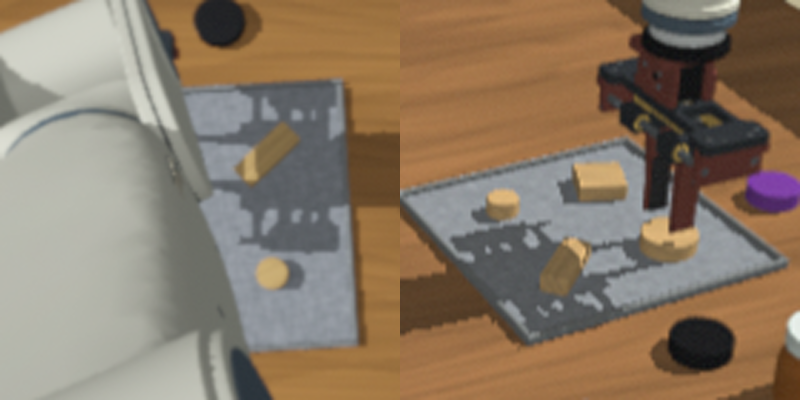

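The right-hand crop shows the near finger's tip overlapping the blank at about (682,230), so the tool is offset from the blank. I'll check where each one actually is.

```bash
python3 - <<'E'
from h import *
for k in "01":
    P=np.load(f"scene{k}.npz")["P"].reshape(-1,3); 
    b=(abs(P[:,0]-567)<60)&(abs(P[:,1]-276)<50)
    p=P[b&(P[:,2]>16)&(P[:,2]<25)]; print(k,"disc",len(p),p.mean(0).round(1),np.percentile(p,[2,98],axis=0).round(1))
    for z0,z1 in((26,40),(40,60),(60,75)):
        q=P[b&(P[:,2]>z0)&(P[:,2]<z1)]
        if len(q): print(z0,len(q),np.percentile(q,[2,50,98],axis=0).round(1).tolist())
# tilt / finger pixels
D=np.load("scene1.npz");P,c=D["P"],D["c"]
for v in range(170,220,4):
    print(v,[(u,*P[v,u].round(0).astype(int),*c[v,u]) for u in (348,352,358,362)])
E
```

```text
0 disc 207 [570.9 275.2  21.8] [[542.4 252.3  16.4]
 [593.1 300.8  24.5]]
1 disc 169 [572.8 272.4  21.7] [[541.9 251.9  16.7]
 [592.6 299.4  24.5]]
26 13 [[543.7, 263.4, 35.6], [549.7, 268.4, 38.5], [591.2, 284.4, 40.0]]
40 125 [[542.1, 261.9, 40.2], [584.1, 272.2, 50.4], [594.7, 286.4, 59.6]]
60 81 [[544.3, 261.8, 60.2], [551.4, 271.5, 67.7], [595.6, 284.6, 74.5]]
170 [(348, np.int64(550), np.int64(262), np.int64(106), np.uint8(36), np.uint8(40), np.uint8(71)), (352, np.int64(598), np.int64(243), np.int64(134), np.uint8(33), np.uint8(32), np.uint8(28)), (358, np.int64(613), np.int64(250), np.int64(139), np.uint8(47), np.uint8(67), np.uint8(76)), (362, np.int64(635), np.int64(247), np.int64(151), np.uint8(31), np.uint8(27), np.uint8(28))]
174 [(348, np.int64(549), np.int64(263), np.int64(94), np.uint8(35), np.uint8(40), np.uint8(69)), (352, np.int64(602), np.int64(242), np.int64(125), np.uint8(31), np.uint8(28), np.uint8(28)), (358, np.int64(616), np.int64(250), np.int64(130), np.uint8(66), np.uint8(64), np.uint8(63)), (362, np.int64(607), np.int64(267), np.int64(122), np.uint8(42), 
[... 3533 characters left out ...]
np.uint8(151), np.uint8(146)), (352, np.int64(601), np.int64(254), np.int64(5), np.uint8(155), np.uint8(151), np.uint8(146)), (358, np.int64(607), np.int64(269), np.int64(5), np.uint8(159), np.uint8(156), np.uint8(150)), (362, np.int64(610), np.int64(279), np.int64(5), np.uint8(156), np.uint8(152), np.uint8(147))]
218 [(348, np.int64(613), np.int64(236), np.int64(5), np.uint8(157), np.uint8(152), np.uint8(148)), (352, np.int64(617), np.int64(245), np.int64(5), np.uint8(162), np.uint8(157), np.uint8(151)), (358, np.int64(623), np.int64(259), np.int64(6), np.uint8(159), np.uint8(156), np.uint8(151)), (362, np.int64(625), np.int64(270), np.int64(4), np.uint8(153), np.uint8(150), np.uint8(145))]
```

The blank hasn't moved. The cameras put the fingertips at about z = 38 mm, while the pose reading says 8.5. Both cameras place the table, tray and blank at the right heights, so the pose's z must be out by about 30 mm. I'll trust the cameras, open the fingers, go down in steps and check height and force.

>>> servo_tool --steps '[[[0,0,0],[0,0,0],1],[[0,0,0],[0,0,0],1],[[0,0,0],[0,0,0],1],[[0,0,0],[0,0,0],1],[[0,0,0],[0,0,0],1],[[0,0,0],[0,0,0],1],[[0,0,-0.005],[0,0,0],1],[[0,0,-0.005],[0,0,0],1]]'

```text
t: 4.2
ee_pos: [566.5, 273.3, -1.9]
orientation: [2.177, 2.265, 0.001]
ft_force: [0.5, -0.2, -0.4]
width: 79.8
grasp_force: 0.0
```

```bash
cat >> h.py <<'E'
def fingers(d,x,y,zmax=75,zmin=5):
    """dark red finger pixels near (x,y): cloud, lowest z per finger"""
    P=pts(d); c=d["color"].astype(int)
    m=(c.max(-1)<105)&(c[...,1]-c[...,0]<15)&(abs(P[...,0]-x)<75)&(abs(P[...,1]-y)<30)&(P[...,2]>zmin)&(P[...,2]<zmax)
    return P[m]
E
python3 - <<'E'
from h import *
o=sensors.get_obs(); print(o["ee_pos"],o["width"],o["ft_force"])
d=cam("scene"); q=fingers(d,567,274)
for s in(q[q[:,0]<567],q[q[:,0]>=567]): 
    if len(s): print(len(s),np.percentile(s,[2,10,50,90,98],axis=0).round(1).tolist())
print(np.round(sensors.get_obs()["ee_pos"],1))
cv2.imwrite("pics/m2.png",cv2.resize(d["color"][120:260,290:430],(600,600),interpolation=cv2.INTER_CUBIC))
E
```

```text
[566.48351101 273.28751625  -1.94732461] 79.76462350421242 [ 0.53228007 -0.23960967 -0.39322762]
142 [[517.9, 250.6, 5.9], [521.3, 261.6, 29.0], [525.5, 269.3, 50.0], [528.1, 280.6, 69.9], [533.6, 283.4, 72.9]]
153 [[582.7, 247.4, 5.2], [609.8, 261.7, 6.5], [615.2, 272.8, 48.5], [618.5, 284.1, 69.8], [639.2, 288.0, 73.9]]
[565.6 272.9  -3.2]
```

View pics/m2.png

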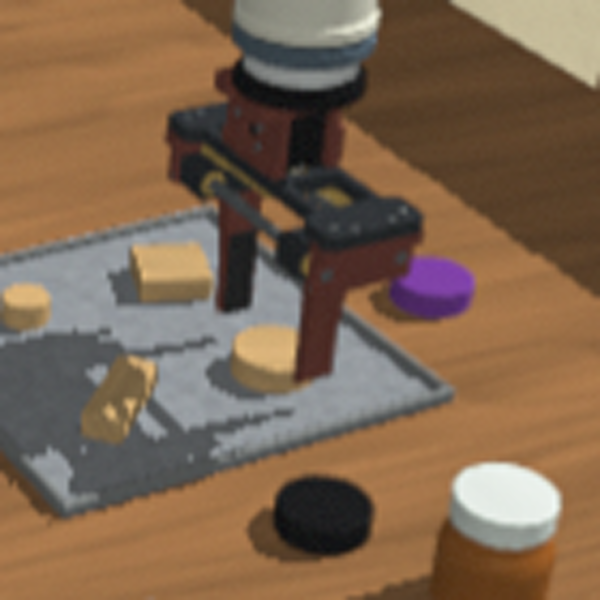

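The image shows the fingers straddling the blank, with the far tip at (232,305), the near tip at (312,378) and the blank at (265,355). The tips are still about 27 mm up, so the z offset is about 30 mm. I'll descend the remaining 20 mm in small steps and shift +3 mm in x and y.

>>> servo_tool --steps '[[[0.001,0.003,0],[0,0,0],1],[[0.001,0,-0.004],[0,0,0],1],[[0,0,-0.004],[0,0,0],1],[[0,0,-0.004],[0,0,0],1],[[0,0,-0.003],[0,0,0],1],[[0,0,-0.002],[0,0,0],1],[[0,0,0],[0,0,0],1],[[0,0,0],[0,0,0],1]]'

```text
t: 4.92
ee_pos: [568.1, 276.1, -19.0]
orientation: [-2.177, -2.265, 0.001]
ft_force: [0.1, 0.4, 0.2]
width: 87.8
grasp_force: 0.0
```

```bash
python3 - <<'E'
from h import *
d=cam("scene"); q=fingers(d,567,276,zmin=7); print(np.round(sensors.get_obs()["ee_pos"],1))
for s in(q[q[:,0]<535],q[(q[:,0]>=600)&(q[:,0]<630)]): print(len(s),np.percentile(s,[1,5,50,95],axis=0).round(1).tolist())
E
```

```text
[568.3 276.1 -18.8]
181 [[513.4, 262.6, 9.8], [517.0, 263.7, 13.4], [523.4, 271.7, 43.0], [526.7, 283.8, 70.0]]
176 [[614.4, 267.0, 10.1], [616.1, 267.7, 13.0], [621.7, 275.9, 42.9], [626.7, 288.8, 70.2]]
```

>>> servo_tool --steps '[[[0,0,-0.003],[0,0,0],1],[[0,0,0],[0,0,0],0],[[0,0,0],[0,0,0],-1],[[0,0,0],[0,0,0],-1],[[0,0,0],[0,0,0],-1],[[0,0,0],[0,0,0],-1],[[0,0,0],[0,0,0],-1],[[0,0,0],[0,0,0],-1]]'

```text
t: 5.63
ee_pos: [568.3, 276.2, -21.7]
orientation: [2.177, 2.265, 0.0]
ft_force: [0.5, 0.0, 0.4]
width: 53.4
grasp_force: 30.0
```

Gripped: 53.4 mm at 30 N. Lifting and carrying it to the clamp.

>>> servo_tool --steps '[[[0,0,0.015],[0,0,0],-1],[[0,0,0.03],[0,0,0],-1],[[0,-0.01,0.03],[0,0,0],-1],[[0,-0.03,0.01],[0,0,0],-1],[[-0.005,-0.038,0],[0,0,0],-1],[[-0.005,-0.038,0],[0,0,0],-1],[[-0.005,-0.038,0],[0,0,0],-1],[[-0.005,-0.038,0],[0,0,0],-1]]'

```text
t: 6.3
ee_pos: [548.1, 82.8, 64.5]
orientation: [2.176, 2.265, 0.002]
ft_force: [0.2, -0.3, -0.3]
width: 53.5
grasp_force: 30.0
```

>>> servo_tool --steps '[[[-0.005,-0.038,0],[0,0,0],-1],[[-0.005,-0.038,0],[0,0,0],-1],[[-0.004,-0.038,0],[0,0,0],-1],[[-0.003,-0.038,0],[0,0,0],-1],[[0,-0.03,0],[0,0,0],-1],[[0,-0.019,0],[0,0,0],-1],[[0,0,0],[0,0,0],-1],[[0,0,0],[0,0,0],-1]]'

```text
t: 6.97
ee_pos: [531.4, -117.7, 64.0]
orientation: [2.179, 2.262, 0.001]
ft_force: [-0.0, 0.2, -0.5]
width: 53.3
grasp_force: 30.0
```

```bash
python3 - <<'E'
from h import *
o=sensors.get_obs(); print(np.round(o["ee_pos"],1),o["width"],o["grasp_force"])
d=cam("scene"); q=fingers(d,531,-117,zmin=45,zmax=150)
x=531
for s in(q[q[:,0]<x],q[q[:,0]>=x]): print(len(s),np.percentile(s,[2,10,50,95],axis=0).round(1).tolist())
cv2.imwrite("pics/m3.png",cv2.resize(d["color"][110:260,130:290],(640,600),interpolation=cv2.INTER_CUBIC))
E
```

```text
[ 531.4 -117.7   64. ] 53.27647643524749 29.99984711408615
6 [[503.2, -127.1, 108.3], [503.4, -126.3, 108.6], [504.1, -121.4, 109.5], [505.5, -118.5, 112.0]]
198 [[564.4, -126.4, 95.5], [565.3, -124.7, 99.3], [567.7, -115.9, 122.6], [571.4, -106.0, 146.4]]
```

View pics/m3.png

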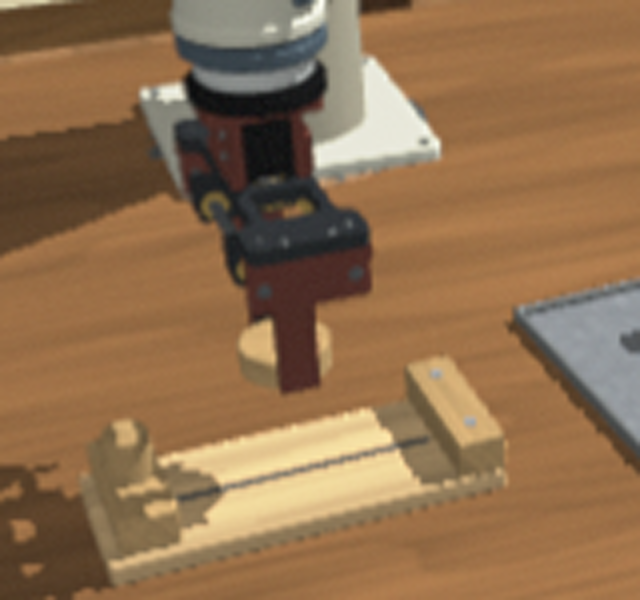

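The image shows the blank held level above the bed at about (285,350), the jaw at (130,490) and the stop at (455,415). The z offset is 30 mm again, so the bed should be about 76 mm down.

>>> servo_tool --steps '[[[0,0,-0.015],[0,0,0],-1],[[0,0,-0.02],[0,0,0],-1],[[0,0,-0.015],[0,0,0],-1],[[0,0,-0.01],[0,0,0],-1],[[0,0,-0.006],[0,0,0],-1],[[0,0,-0.004],[0,0,0],-1],[[0,0,-0.002],[0,0,0],-1],[[0,0,0],[0,0,0],-1]]'

```text
t: 7.68
ee_pos: [531.4, -116.6, -8.7]
orientation: [2.177, 2.265, 0.0]
ft_force: [-0.4, -0.6, -0.6]
width: 53.3
grasp_force: 30.0
```

>>> servo_tool --steps '[[[0,0,-0.001],[0,0,0],-1],[[0,0,0],[0,0,0],-1],[[0,0,-0.0007],[0,0,0],-1],[[0,0,0],[0,0,0],-1],[[0,0,-0.0007],[0,0,0],-1],[[0,0,0],[0,0,0],-1],[[0,0,0],[0,0,0],-1],[[0,0,0],[0,0,0],-1]]'

```text
t: 8.35
ee_pos: [531.2, -116.9, -11.2]
orientation: [-2.177, -2.265, 0.0]
ft_force: [0.6, 0.1, -0.8]
width: 53.7
grasp_force: 30.0
```

>>> servo_tool --steps '[[[0,0,-0.0005],[0,0,0],-1],[[0,0,0],[0,0,0],-1],[[0,0,0],[0,0,0],-1],[[0,0,0],[0,0,0],-1],[[0,0,0],[0,0,0],-1],[[0,0,0],[0,0,0],-1],[[0,0,0],[0,0,0],-1],[[0,0,0],[0,0,0],-1]]'

```text
t: 9.02
ee_pos: [531.2, -116.8, -11.7]
orientation: [-2.177, -2.265, 0.0]
ft_force: [0.7, -0.1, -0.6]
width: 53.2
grasp_force: 30.0
```

>>> servo_tool --steps '[[[0,0,-0.0005],[0,0,0],-1],[[0,0,0],[0,0,0],-1],[[0,0,0],[0,0,0],-1],[[0,0,0],[0,0,0],-1],[[0,0,0],[0,0,0],-1],[[0,0,0],[0,0,0],-1],[[0,0,0],[0,0,0],-1],[[0,0,0],[0,0,0],-1]]'

```text
t: 9.68
ee_pos: [531.3, -116.9, -11.8]
orientation: [2.177, 2.265, 0.0]
ft_force: [-1.9, 0.7, 4.8]
width: 53.5
grasp_force: 30.0
```

The blank touches the bed with about 5 N, so I'll release and rise.

>>> servo_tool --steps '[[[0,0,0],[0,0,0],0.4],[[0,0,0],[0,0,0],0.7],[[0,0,0],[0,0,0],1],[[0,0,0],[0,0,0],1],[[0,0,0.01],[0,0,0],1],[[0,0,0.03],[0,0,0],1],[[0,0,0.035],[0,0,0],1],[[0,0,0.035],[0,0,0],1]]'

```text
t: 10.35
ee_pos: [530.4, -116.6, 99.0]
orientation: [-2.176, -2.264, 0.001]
ft_force: [1.0, 0.6, 0.1]
width: 88.2
grasp_force: 0.0
```

```bash
python3 - <<'E'
from h import *
o=sensors.get_obs(); print(np.round(o["ee_pos"],1),o["width"])
d=cam("scene"); P=pts(d)
p=P[(abs(P[...,0]-531)<45)&(abs(P[...,1]+117)<50)&(P[...,2]>26)&(P[...,2]<38)]; print("disc",len(p),p.mean(0).round(1),np.percentile(p,[2,98],axis=0).round(1).tolist())
k=P[(abs(P[...,0]-534)<30)&(abs(P[...,1]+214)<30)&(P[...,2]>66)&(P[...,2]<76)]; print("knob",len(k),k.mean(0).round(1),np.percentile(k,[2,98],axis=0).round(1).tolist())
E
```

```text
[ 530.4 -116.6   99. ] 88.19743904164258
disc 263 [ 535.3 -116.2   31.9] [[508.6, -140.7, 26.9], [557.7, -91.9, 34.6]]
knob 73 [ 537.2 -214.4   69.4] [[523.3, -226.1, 66.8], [548.7, -201.8, 71.8]]
```

The blank lies flat at about (532,-116). Next is the knob at (534,-214.5), with a reading of about 17 (tip at 47, jaw top at 40).

>>> servo_tool --steps '[[[0.002,-0.03,0],[0,0,0],1],[[0.001,-0.035,0],[0,0,0],1],[[0.001,-0.033,0],[0,0,0],1],[[0,0,-0.03],[0,0,0],1],[[0,0,-0.025],[0,0,0],1],[[0,0,-0.015],[0,0,0],1],[[0,0,-0.01],[0,0,0],1],[[0,0,-0.002],[0,0,0],1]]'

```text
t: 11.07
ee_pos: [534.2, -214.4, 14.4]
orientation: [-2.175, -2.263, 0.001]
ft_force: [-0.8, 0.4, 0.1]
width: 87.8
grasp_force: 0.0
```

>>> servo_tool --steps '[[[0,0,0],[0,0,0],0.2],[[0,0,0],[0,0,0],0],[[0,0,0],[0,0,0],-0.3],[[0,0,0],[0,0,0],-0.3],[[0,0,0],[0,0,0],-1],[[0,0,0],[0,0,0],-1],[[0,0,0],[0,0,0],-1],[[0,0,0],[0,0,0],-1]]'

```text
t: 11.73
ee_pos: [535.3, -214.9, 15.9]
orientation: [2.177, 2.265, 0.0]
ft_force: [0.7, -0.4, -0.1]
width: 37.8
grasp_force: 0.0
```

>>> servo_tool --steps '[[[0,0,0],[0,0,0],-1],[[0,0,0],[0,0,0],-1],[[0,0,0],[0,0,0],-1],[[0,0,0],[0,0,0],-1],[[0,0,0],[0,0,0],-1],[[0,0,0],[0,0,0],-1],[[0,0,0],[0,0,0],-1],[[0,0,0],[0,0,0],-1]]'

```text
t: 12.4
ee_pos: [534.7, -214.8, 15.8]
orientation: [-2.176, -2.264, 0.001]
ft_force: [-5.5, -1.4, 5.2]
width: 27.8
grasp_force: 30.0
```

The knob is gripped. I'll slide the jaw along the clamp axis (-0.042, 0.999), about 110 mm in all, and take the last part slowly.

>>> servo_tool --steps '[[[-0.0002,0.004,0],[0,0,0],-1],[[-0.0005,0.01,0],[0,0,0],-1],[[-0.0005,0.012,0],[0,0,0],-1],[[-0.0005,0.012,0],[0,0,0],-1],[[-0.0005,0.012,0],[0,0,0],-1],[[-0.0005,0.01,0],[0,0,0],-1],[[-0.0004,0.01,0],[0,0,0],-1],[[-0.0004,0.008,0],[0,0,0],-1]]'

```text
t: 13.07
ee_pos: [531.3, -136.5, 15.8]
orientation: [-2.177, -2.265, 0.001]
ft_force: [-4.8, -4.6, 3.9]
width: 27.3
grasp_force: 30.0
```

>>> servo_tool --steps '[[[-0.0002,0.004,0],[0,0,0],-1],[[-0.0002,0.004,0],[0,0,0],-1],[[-0.0002,0.004,0],[0,0,0],-1],[[-0.0002,0.004,0],[0,0,0],-1],[[-0.0001,0.003,0],[0,0,0],-1],[[-0.0001,0.003,0],[0,0,0],-1],[[-0.0001,0.002,0],[0,0,0],-1],[[0,0.001,0],[0,0,0],-1]]'

```text
t: 13.73
ee_pos: [530.2, -111.9, 15.7]
orientation: [-2.176, -2.265, 0.001]
ft_force: [-5.3, -3.1, 4.3]
width: 27.4
grasp_force: 30.0
```

>>> servo_tool --steps '[[[0,0.001,0],[0,0,0],-1],[[-0.0001,0.001,0],[0,0,0],-1],[[0,0.001,0],[0,0,0],-1],[[0,0.001,0],[0,0,0],-1],[[-0.0001,0.001,0],[0,0,0],-1],[[0,0.0005,0],[0,0,0],-1],[[0,0.0005,0],[0,0,0],-1],[[0,0,0],[0,0,0],-1]]'

```text
t: 14.4
ee_pos: [530.0, -106.0, 15.8]
orientation: [-2.177, -2.265, 0.001]
ft_force: [-4.4, -2.3, 4.2]
width: 27.5
grasp_force: 30.0
```

>>> servo_tool --steps '[[[0,0.0005,0],[0,0,0],-1],[[0,0,0],[0,0,0],-1],[[0,0.0005,0],[0,0,0],-1],[[0,0,0],[0,0,0],-1],[[0,0.0005,0],[0,0,0],-1],[[0,0,0],[0,0,0],-1],[[0,0,0],[0,0,0],-1],[[0,0,0],[0,0,0],-1]]'

```text
t: 15.07
ee_pos: [529.9, -104.6, 15.8]
orientation: [-2.177, -2.265, 0.001]
ft_force: [-4.7, -3.9, 4.9]
width: 27.5
grasp_force: 30.0
```

>>> servo_tool --steps '[[[0,0.0005,0],[0,0,0],-1],[[0,0,0],[0,0,0],-1],[[0,0.0005,0],[0,0,0],-1],[[0,0,0],[0,0,0],-1],[[0,0,0],[0,0,0],-1],[[0,0,0],[0,0,0],-1],[[0,0,0],[0,0,0],-1],[[0,0,0],[0,0,0],-1]]'

```text
t: 15.73
ee_pos: [529.9, -103.6, 15.8]
orientation: [-2.177, -2.265, 0.001]
ft_force: [-5.5, -3.3, 4.3]
width: 27.3
grasp_force: 30.0
```

>>> servo_tool --steps '[[[0,0.0005,0],[0,0,0],-1],[[0,0,0],[0,0,0],-1],[[0,0,0],[0,0,0],-1],[[0,0,0],[0,0,0],-1],[[0,0,0],[0,0,0],-1],[[0,0,0],[0,0,0],-1],[[0,0,0],[0,0,0],-1],[[0,0,0],[0,0,0],-1]]'

```text
t: 16.4
ee_pos: [529.9, -103.1, 15.8]
orientation: [-2.177, -2.264, 0.001]
ft_force: [-4.9, -2.8, 5.1]
width: 27.6
grasp_force: 30.0
```

>>> servo_tool --steps '[[[0,0.0005,0],[0,0,0],-1],[[0,0,0],[0,0,0],-1],[[0,0.0003,0],[0,0,0],-1],[[0,0,0],[0,0,0],-1],[[0,0,0],[0,0,0],-1],[[0,0,0],[0,0,0],-1],[[0,0,0],[0,0,0],-1],[[0,0,0],[0,0,0],-1]]'

```text
t: 17.07
ee_pos: [529.8, -102.6, 15.8]
orientation: [-2.177, -2.265, 0.002]
ft_force: [-5.5, -5.2, 4.6]
width: 27.3
grasp_force: 30.0
```

>>> servo_tool --steps '[[[0,0.0005,0],[0,0,0],-1],[[0,0,0],[0,0,0],-1],[[0,0.0003,0],[0,0,0],-1],[[0,0,0],[0,0,0],-1],[[0,0,0],[0,0,0],-1],[[0,0,0],[0,0,0],-1],[[0,0,0],[0,0,0],-1],[[0,0,0],[0,0,0],-1]]'

```text
t: 17.73
ee_pos: [529.8, -102.5, 15.7]
orientation: [2.176, 2.265, -0.003]
ft_force: [-6.2, -9.1, 4.3]
width: 27.8
grasp_force: 30.0
```

The force is rising and the jaw has stopped advancing, so it's coming up firm. Adding a little more.

>>> servo_tool --steps '[[[0,0.0005,0],[0,0,0],-1],[[0,0,0],[0,0,0],-1],[[0,0.0005,0],[0,0,0],-1],[[0,0,0],[0,0,0],-1],[[0,0,0],[0,0,0],-1],[[0,0,0],[0,0,0],-1],[[0,0,0],[0,0,0],-1],[[0,0,0],[0,0,0],-1]]'

```text
t: 18.4
ee_pos: [529.9, -102.4, 15.8]
orientation: [2.176, 2.265, -0.004]
ft_force: [-6.9, -14.6, 4.3]
width: 27.6
grasp_force: 30.0
```

It's firm at about 15 N. Letting go and rising straight up.

>>> servo_tool --steps '[[[0,0,0],[0,0,0],1],[[0,0,0],[0,0,0],1],[[0,0,0],[0,0,0],1],[[0,0,0],[0,0,0],1],[[0,0,0],[0,0,0],1],[[0,0,0.015],[0,0,0],1],[[0,0,0.03],[0,0,0],1],[[0,0,0.04],[0,0,0],1]]'

```text
t: 19.07
ee_pos: [528.4, -99.5, 99.3]
orientation: [-2.173, -2.262, 0.004]
ft_force: [0.5, -0.6, 0.6]
width: 77.5
grasp_force: 0.0
```

>>> servo_tool --steps '[[[0,0,0.03],[0,0,0],1],[[0,0,0.03],[0,0,0],1],[[0,0,0],[0,0,0],1],[[0,0,0],[0,0,0],1],[[0,0,0],[0,0,0],1],[[0,0,0],[0,0,0],1],[[0,0,0],[0,0,0],1],[[0,0,0],[0,0,0],1]]'

```text
t: 19.73
ee_pos: [529.7, -100.0, 159.5]
orientation: [-2.176, -2.263, 0.002]
ft_force: [-0.0, -0.6, -0.1]
width: 88.2
grasp_force: 0.0
```

```bash
python3 - <<'E'
from h import *
o=sensors.get_obs(); print(np.round(o["ee_pos"],1),o["width"],o["ft_force"],o["t"])
d=cam("scene"); P=pts(d)
def s(n,x,y,rx,ry,z0,z1):
    p=P[(abs(P[...,0]-x)<rx)&(abs(P[...,1]-y)<ry)&(P[...,2]>z0)&(P[...,2]<z1)]; print(n,len(p),p.mean(0).round(1),np.percentile(p,[2,98],axis=0).round(1).tolist())
s("disc",530,-58,40,26,26,36); s("knob",530,-103,25,25,66,76)
cv2.imwrite("pics/m4.png",cv2.resize(d["color"][170:260,130:280],(800,480),interpolation=cv2.INTER_CUBIC))
E
```

```text
[ 529.7 -100.   159.5] 88.18982925396644 [-0.04499623 -0.57016808 -0.12264768] 19.7333
disc 238 [532.8 -57.2  32.1] [[504.9, -79.2, 27.4], [555.1, -33.9, 34.5]]
knob 68 [ 532.9 -102.6   69.6] [[519.7, -114.8, 67.0], [545.0, -90.8, 71.7]]
```

View pics/m4.png

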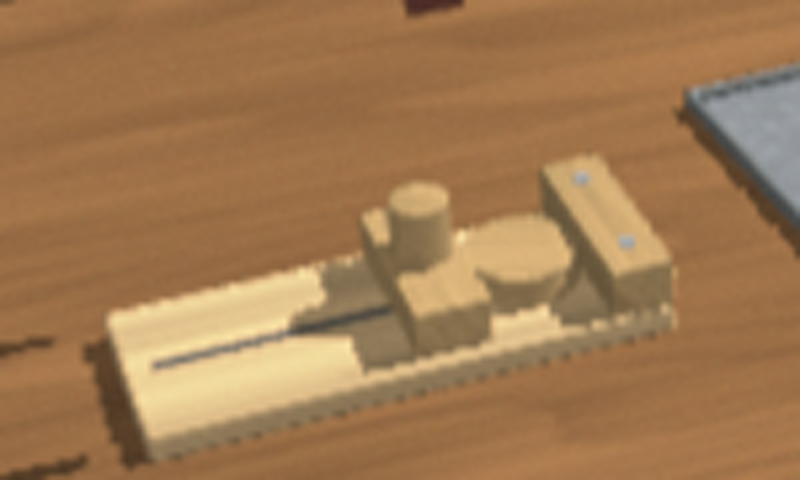

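The image shows the blank flat at (520,250), held between the jaw (430,290) and the stop (610,230), with the gripper clear.

```bash
python3 -c "
from workcell import close_job
print(close_job())"
```

```text
the job is handed in; nothing more can be done
None
```

The 54 mm blank lies flat on the clamp bed, held between the jaw (pushed up at about 15 N) and the stop; the gripper is clear and the job was handed in at about 20 s, though no verdict came back.

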